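# Slip the sample bar behind the keeper into its rack bay

### The arm

A 7-joint arm with a two-finger parallel gripper is mounted at the origin on the work surface. World frame = base frame: x ahead of the robot, y to its left, z up, the work surface at z = 0. Lengths are in m, angles in rad, forces in N, time in s.
With the tool pointing down it reaches from about 0.4 to 0.875 m from the base axis. Payload 6.5 kg.
Tool frame: the origin (TCP) lies at the very end of the fingers, on their centre line; the grasp point (between the pads) lies behind it (r.hold_point_z is the z of the grasp point in the tool frame, in m); z points along the fingers, y is the direction in which the jaws open and shut (so a half turn about z gives the same grasp; the last joint's range is limited). The gripper opens to 85 mm and grips with 20 to 120 N. Pads are 22 mm wide; open, the fingers measure 114 mm over their backs; the gripper's body (76 mm by 85 mm) begins 54 mm behind the grasp point. The pads swing forward as they close: fully open they stand 13 mm farther back than shut.
Start: joints at [-1.377, 0.536, -0.004, 1.538, 0.003, 1.067, -0.071], TCP at [0.167, 0.628, 0.231] pointing down, gripper open.
Joint ranges: [-2.7, 2.7], [-0.37, 2.16], [-1.27, 1.26], [0.24, 2.4], [-1.31, 4.45], [0.19, 1.91], [-2.76, 2.76]. Speed limits (rad/s): [2.39, 2.39, 3.14, 3.14, 3.14, 3.14, 3.14].

### API

Orientations are given as a unit quaternion [w, x, y, z].
In Python, from cell import r gives the robot as it stands.
- The arm moves only by the tool apply_moves, never from a script. Its argument "steps" is a list of rows, each a list of 2 entries, a list of its own where there are three numbers: the shift along the tool's x, y, z in mm, then the turn about the tool's z in degrees. In form: [[[tx, ty, tz], turn], ...]. A call has 1 to 5 rows; each row shifts and turns the commanded pose from where the row before left it, along the tool's axes as they then stand; what a row does not reach is not made up. A row lasts 1/10 s, in which the tool goes at most 50 mm and 8.59 degrees, less where a joint would pass 70% of its speed; a pose out of reach is approached as far as the arm can. A call with a gripper value outside its range is refused whole. "fingers" is the opening, from 0 (shut) to 1 (fully open), set as the call begins (left out, the last holds). The fingers move at their own pace and stop on an object; "newtons" is the grip in N (left out, the last holds). Time passes only in rows, so rows that do not move let the fingers close. It gives the time, the measured TCP pose, the force and the opening at its end, in the units of the state.
- r.get_obs(): the state, without advancing time (a new reading comes with each control period).
- r.grab_frame(name): name is "scene" or "side" or "wrist"; returns (picture, depth): 480x640x3 uint8, blue, green, red; 480x640 float32, m along the optical axis (not along the pixel's ray), 0 where there is no reading.
- r.camera_info(name): a dict with "K" (3x3 intrinsics, pixels), "T" (4x4, takes a point from camera to world coordinates). Camera axes: x right, y down, z forward; pixel columns grow to the right and rows downward; lengths in m; the calibration is good to about 2 mm. A picture is of the moment at which its call begins: read the wrist's pose just before it. camera_info takes no time and is no camera call; for the wrist camera it gives the pose at the moment of the call.
- r.finish_job(): hands the job in, once; it reports no verdict.
The state is a dict: "time": time; "qpos": joint angles; "qvel": joint speeds; "joint_torque": joint torques, N m; "tool_pos": TCP position; "orientation": TCP orientation; "wrist_force": force on the tool from outside, world axes, zero at the start; "moment": the same for the moment, N m; "opening": finger opening in m.
Only numpy, scipy, OpenCV 4.12 (cv2) and the standard library are available. Lean on these libraries where they do the work, as an engineer would, in place of code of your own. Each camera call takes 0.05 s, during which the arm holds its last target. There are 200 camera calls.

### The job

Put the loose square alloy sample bar away in the empty front bay of the bar rack: push it along the bench with the fingertips, angling it in past the raised keeper post, until it lies between the two end cheeks, flat against the bay's back wall along its whole length. Only push it: do not take it between the fingers, pick it up or tip it. Leave the stored bars, the round specimen mount, the steel block and the jar where they are.

Things in the scene. Friction and masses are not known exactly. Their poses are not given: they have to be found in the camera images.
- bar_mid (a point): Centre of the sample bar (12.5 mm above the bench): a plain sawn square bar of aluminium alloy, 260 mm long, 25 mm wide, 25 mm high, 0.3 to 0.6 kg, loose on the bench in front of the rack, lying roughly along it. x axis along its length (either way round: the ends are alike), z up. Friction on the bench: a few newtons.
- rack: Bar rack of 4 mm grey sheet steel, walls 30 mm high, fixed. Origin at bench level, mid-length of the front bay's open front; x points into the bay, away from the robot, y left along the bay. Front bay: cheeks' inner faces at y = +142 and -142 mm, cheeks from x = 0; back wall's inner face at x = 70 mm; its floor is the bench, no sill. Behind it a second bay, 60 mm deep, holds two stored bars.
- keeper: Raised keeper post: steel pin 28 mm in diameter, 45 mm high, fixed (cannot be pushed down). Origin on its axis at bench level, about 20 mm before the bay's open front and about 100 mm left or right of its middle, so the bar cannot go in broadside. Its twin on the other side is sunk flush and hinders nothing; the steel collars round both are flush too.
- mount: Round black specimen mount, 30 mm in diameter, 22 mm high, standing loose on the bench to the left; origin at its underside. To be left alone.
- block: Small dark steel block, 30 x 24 x 20 mm high, loose on the bench to the right; origin at its underside. To be left alone.
- jar: Amber glass jar with white cap, 44 mm in diameter, 60 mm high, loose on the bench to the left of the rack; origin at its underside. To be left alone.
- stored_flat: Dark flat steel bar, 230 x 28 x 12 mm, lying in the rear bay of the rack; origin under its centre. To be left alone.
- stored_square: Bright square steel bar, 250 x 18 x 18 mm, lying in the rear bay of the rack; origin under its centre. To be left alone.

How it is judged:
At the end, for the whole second after the job is handed in: The bar lies flat on the bench in the front bay, between the cheeks, its long face within 5 mm of the back wall at mid-length and within 2 degrees of parallel to it, at rest (x of bar_mid in the frame of rack between 0.0525 and 0.06 m and y of bar_mid in the frame of rack between -0.014 and 0.014 m and angle between the x axis of bar_mid and the y axis of rack, either way round below 0.035 rad and angle between bar_mid's own z axis and vertical below 0.05 rad and height (world z) of bar_mid below 0.016 m and linear speed of bar below 0.01 m/s); the robot touches nothing.
It fails at once if the bar is lifted or tipped (height (world z) of bar_mid above 0.0225 m or angle between bar_mid's own z axis and vertical above 0.2 rad).
It fails at once if the bar is taken between the fingers (x of the grasp point in the frame of bar_mid between -0.128 and 0.128 m and y of the grasp point in the frame of bar_mid between -0.006 and 0.006 m and z of the grasp point in the frame of bar_mid below 0.024 m).
It fails at once if a bystander (mount, block, jar or a stored bar) is moved by more than 20 mm (distance of any of mount, block, jar, stored_flat, stored_square from where it was at the start of the episode above 0.02 m).
It also fails if it takes over 64 s, if anything falls off the work surface, if the arm or the gripper's body presses on something with over 40 N, if the wrist force passes 120 N, or if a joint passes its speed limit or range.

## Working session

There is one attempt and no reset: what is moved stays moved. The work goes in short steps, Python scripts to look and compute and a tool call to move; the robot and the scene stay as the last step left them, time stands still between calls to the robot, and variables do not carry over. Pictures are saved under pics/ and viewed, on a budget of 10 in all, crops included, one or two more only if the job needs it, and the job is handed in when it is done.

Besides the shell and the picture viewer there is one more tool, called after "Call:" as name(argument=value, ...), one argument or row to a line, values as JSON. apply_moves: Moves the arm, as the interface text tells. Its arguments: {"type":"object","properties":{"steps":{"type":"array"},"fingers":{"type":"number"},"newtons":{"type":"number"}},"required":["steps"]}

```bash
mkdir -p pics; ls; python3 - <<'E'
from cell import r
import cv2,numpy as np
o=r.get_obs();print({k:np.round(v,3) for k,v in o.items()},r.hold_point_z)
for n in("scene","side"):
    p,d=r.grab_frame(n);cv2.imwrite(f"pics/{n}0.png",p);np.save(f"pics/{n}0.npy",d)
    c=r.camera_info(n);print(n,np.round(c["K"],1).tolist(),np.round(c["T"],3).tolist())
E
```

```text
pics
{'time': np.float64(0.0), 'qpos': array([-1.377,  0.537, -0.004,  1.539,  0.003,  1.067, -0.071]), 'qvel': array([-0.001, -0.001, -0.   ,  0.001,  0.001, -0.   ,  0.001]), 'joint_torque': array([-0.0000e+00, -5.8341e+01,  1.0490e+00, -2.5911e+01,  1.2000e-02,
        9.0000e-03, -0.0000e+00]), 'tool_pos': array([0.167, 0.628, 0.23 ]), 'orientation': array([-0.   ,  0.13 ,  0.992, -0.001]), 'wrist_force': array([ 0.32 , -0.492, -0.698]), 'moment': array([ 0.003,  0.016, -0.006]), 'opening': np.float64(0.086)} -0.0187
scene [[509.2, 0.0, 322.1], [0.0, 509.2, 241.6], [0.0, 0.0, 1.0]] [[-0.029, 0.767, -0.642, 1.352], [1.0, 0.016, -0.027, 0.05], [-0.01, -0.642, -0.767, 0.976], [0.0, 0.0, 0.0, 1.0]]
side [[449.6, 0.0, 319.7], [0.0, 449.6, 240.6], [0.0, 0.0, 1.0]] [[0.784, -0.352, 0.512, 0.014], [-0.621, -0.416, 0.665, -0.728], [-0.021, -0.839, -0.544, 0.64], [0.0, 0.0, 0.0, 1.0]]
```

View pics/scene0.png

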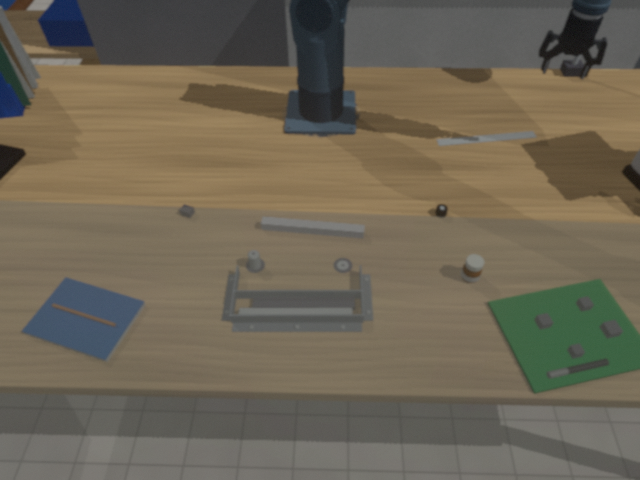

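View pics/side0.png

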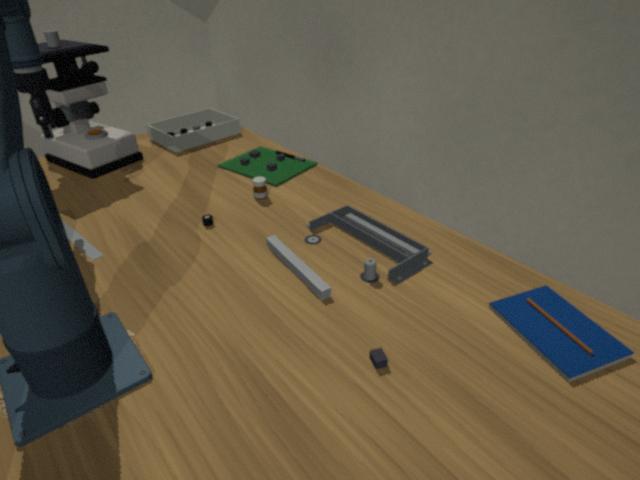

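The scene view shows the bar from px (262,221) to (365,230), with the raised keeper at (254,262), on the rack's right (-y), and the flush one at (343,265). The rack spans columns 225–372 and its back wall is near row 294. The block is at (187,211), the mount at (442,210) and the jar at (473,268). The side view agrees with this.

```bash
cat > h.py <<'E'
import numpy as np,cv2
from cell import r
def cloud(n,d,T=None):
    c=r.camera_info(n);K=c["K"];T=c["T"] if T is None else T
    v,u=np.indices(d.shape);P=np.stack([(u-K[0,2])/K[0,0]*d,(v-K[1,2])/K[1,1]*d,d,np.ones_like(d)],-1)
    return (P@np.asarray(T).T)[...,:3]
def ray(n,uv,z,T=None):
    c=r.camera_info(n);T=np.asarray(c["T"] if T is None else T)
    uv=np.atleast_2d(uv).astype(float);q=np.c_[uv,np.ones(len(uv))]@np.linalg.inv(c["K"]).T@T[:3,:3].T
    return T[:3,3]+q*((z-T[2,3])/q[:,2])[:,None]
def rect(P):
    (c,s,a)=cv2.minAreaRect((P[:,:2]*1000).astype(np.float32));return np.round(c,1),np.round(s,1),round(a,2)
E
python3 - <<'E'
from h import *
for n in("scene","side"):
    d=np.load(f"pics/{n}0.npy");P=cloud(n,d);ok=(d>0)
    x,y,z=P[...,0],P[...,1],P[...,2]
    reg=ok&(x>.42)&(x<.85)&(abs(y)<.45)
    print(n,"bench z",np.median(z[reg]))
    m=(reg&(z>.008)).astype(np.uint8)
    k,l,s,_=cv2.connectedComponentsWithStats(m)
    for i in range(1,k):
        if s[i,4]<15: continue
        q=P[l==i];print(s[i].tolist(),"zmax",round(np.percentile(q[:,2],95),4),rect(q))
        t=q[q[:,2]>np.percentile(q[:,2],95)-.006];print("    top",rect(t))
E
python3 -c "
import cv2
a=cv2.imread('pics/scene0.png')[195:345,170:400];cv2.imwrite('pics/c0.png',cv2.resize(a,None,fx=3.4,fy=3.4,interpolation=2))"
```

```text
scene bench z 0.0012071256451904322
[182, 204, 10, 3, 18] zmax 0.0235 (array([ 439. , -340.4]), array([21.6, 12.2]), 60.5)
    top (array([ 436.9, -339.5]), array([23.2,  8.2]), 83.63)
[436, 204, 12, 12, 115] zmax 0.0255 (array([436.2, 323.5]), array([28.3, 28.4]), 89.36)
    top (array([436.2, 322.7]), array([25.9, 28.5]), 81.48)
side bench z 2.8841740525975545e-05
[270, 168, 30, 17, 101] zmax 0.0106 (array([768.8, 432.5]), array([144.1,  46.7]), 11.45)
    top (array([768.8, 432.5]), array([144.1,  46.7]), 11.45)
[252, 177, 16, 21, 271] zmax 0.0607 (array([663.9, 391.3]), array([127.2,  43.6]), 36.02)
    top (array([629.2, 366.9]), array([39.6, 36.8]), 76.49)
[309, 205, 120, 73, 2527] zmax 0.03 (array([699.3, -30.8]), array([143., 297.]), 1.25)
    top (array([699.3, -30.8]), array([143., 297.]), 1.25)
[202, 215, 11, 9, 71] zmax 0.0238 (array([432.3, 325.8]), array([33.2, 22.9]), 86.05)
    top (array([432.5, 326.1]), array([22.1, 33.1]), 0.64)
[266, 235, 65, 63, 1032] zmax 0.0265 (array([495.6,  -6.7]), array([263.5,  27.9]), 84.72)
    top (array([495.7,  -6.5]), array([263.1,  27.7]), 84.91)
[364, 258, 13, 20, 213] zmax 0.0456 (array([ 607.7, -142.3]), array([26.7, 26.5]), 3.76)
    top (array([ 608.5, -141.1]), array([24. , 24.8]), 8.93)
[489, 288, 64, 40, 1231] zmax 0.0159 (array([ 777.3, -414.3]), array([ 72.6, 145.4]), 89.44)
    top (array([ 777.3, -414.5]), array([ 72.1, 145.4]), 89.44)
[369, 348, 19, 19, 247] zmax 0.0211 (array([ 443.2, -336.8]), array([32.8, 25.1]), 69.07)
    top (array([ 443.2, -336.8]), array([32.8, 25.1]), 69.42)
```

View pics/c0.png

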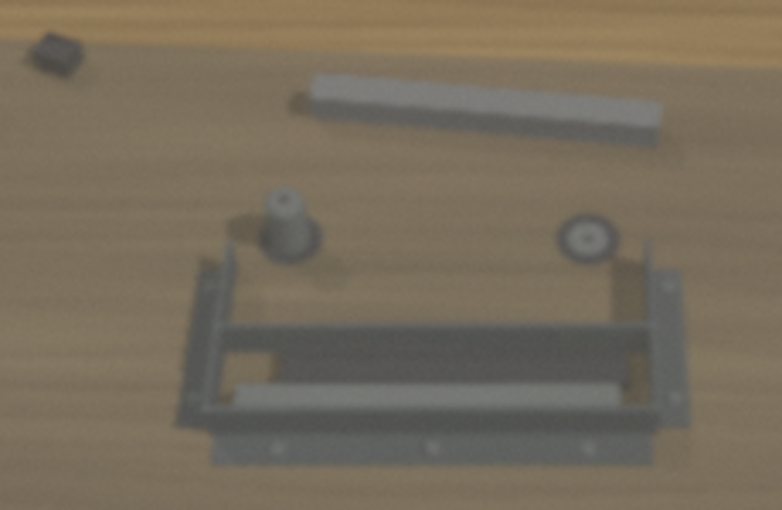

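The crop shows the post on the right (top at (284,200)). The bay is bounded by cheek tips near (230,242) and (649,242), with the wall top edge on row 326. Next I'll get the rack pose.

```bash
python3 - <<'E'
from h import *
f=lambda a:np.round(np.asarray(a)[:,:2]*1000,1).tolist()
c=lambda *p:[(170+u/3.4,195+v/3.4) for u,v in p]
print("cheek tips",f(ray("scene",c((230,242),(649,242)),.03)))
print("wall top edge",f(ray("scene",c((222,326),(652,326)),.03)))
print("flush pin, post top",f(ray("scene",c((588,239)),0)),f(ray("scene",c((284,200)),.045)))
print("bar top corners",f(ray("scene",c((314,74),(310,100),(660,125),(663,100)),.025)))
d=np.load("pics/side0.npy");P=cloud("side",d)
q=P[(d>0)&(P[...,2]>.025)&(P[...,2]<.034)&(P[...,0]>.6)&(P[...,0]<.8)&(abs(P[...,1]+.03)<.2)]*1000
for y in range(-180,121,12):
    s=q[(q[:,1]>=y)&(q[:,1]<y+12)];
    if len(s): h,_=np.histogram(s[:,0],bins=np.arange(610,800,5));print(y,h.tolist())
E
```

```text
cheek tips [[639.1, -177.3], [632.8, 110.1]]
wall top edge [[708.6, -173.1], [702.2, 110.8]]
flush pin, post top [[608.3, 69.0]] [[613.4, -141.3]]
bar top corners [[476.7, -136.9], [502.9, -137.1], [522.0, 120.5], [497.5, 123.3]]
-180 [0, 0, 0, 0, 5, 4, 5, 6, 5, 5, 4, 6, 4, 6, 5, 3, 6, 5, 4, 3, 5, 4, 4, 5, 4, 4, 4, 2, 6, 3, 4, 5, 2, 0, 0, 0, 0]
-168 [0, 0, 0, 0, 0, 0, 0, 0, 0, 0, 0, 0, 0, 0, 0, 0, 0, 0, 11, 3, 0, 0, 0, 0, 0, 0, 0, 0, 0, 0, 3, 8, 2, 0, 0, 0, 0]
-156 [2, 1, 0, 0, 0, 0, 0, 0, 0, 0, 0, 0, 0, 0, 0, 0, 0, 0, 8, 2, 0, 0, 0, 0, 0, 0, 0, 0, 0, 0, 1, 10, 1, 0, 0, 0, 0]
-144 [0, 0, 0, 0, 0, 0, 0, 0, 0, 0, 0, 0, 0, 0, 0, 0, 0, 0, 7, 2, 0, 0, 0, 0, 0, 0, 0, 0, 0, 0, 1, 5, 1, 0, 0, 0, 0]
-132 [0, 0, 0, 0, 0, 0, 0, 0, 0, 0, 0, 0, 0, 0, 0, 0, 0, 0, 11, 1, 0, 0, 0, 0, 0, 0, 0, 0, 0, 0, 2, 9, 0, 0, 0, 0, 0]
-120 [0, 0, 0, 0, 0, 0, 0, 0, 0, 0, 0, 0, 0, 0, 0, 0, 0, 2, 7, 2, 0, 0, 0, 0, 0, 0, 0, 0, 0, 0, 1, 7, 1, 0, 0, 0, 0]
-108 [0, 0, 0, 0, 0, 0, 0, 0, 0, 0, 0, 0, 0, 0, 0, 0, 0, 0, 9, 1, 0, 0, 0, 0, 0, 0, 0, 0, 0, 0, 3, 9, 2, 0, 0, 0, 0]
-96 [0, 0, 0, 0, 0, 0, 0, 0, 0, 0, 0, 0, 0, 0, 0
[... 1330 characters left out ...]
 0, 0, 0]
48 [0, 0, 0, 0, 0, 0, 0, 0, 0, 0, 0, 0, 0, 0, 0, 0, 0, 8, 2, 0, 0, 0, 0, 0, 0, 0, 0, 0, 0, 0, 7, 0, 0, 0, 0, 0, 0]
60 [0, 0, 0, 0, 0, 0, 0, 0, 0, 0, 0, 0, 0, 0, 0, 0, 1, 6, 1, 0, 0, 0, 0, 0, 0, 0, 0, 0, 0, 2, 5, 0, 0, 0, 0, 0, 0]
72 [0, 0, 0, 0, 0, 0, 0, 0, 0, 0, 0, 0, 0, 0, 0, 0, 0, 6, 1, 0, 0, 0, 0, 0, 0, 0, 0, 0, 0, 3, 3, 1, 0, 0, 0, 0, 0]
84 [0, 0, 0, 0, 0, 0, 0, 0, 0, 0, 0, 0, 0, 0, 0, 0, 0, 4, 2, 0, 0, 0, 0, 0, 0, 0, 0, 0, 0, 2, 5, 1, 0, 0, 0, 0, 0]
96 [0, 0, 0, 1, 0, 0, 2, 0, 0, 0, 0, 0, 0, 0, 1, 0, 2, 3, 0, 0, 0, 0, 0, 0, 0, 0, 0, 0, 0, 2, 4, 0, 0, 0, 0, 0, 0]
108 [0, 0, 0, 4, 3, 3, 3, 4, 3, 6, 1, 2, 5, 5, 2, 2, 3, 6, 1, 5, 1, 3, 5, 2, 5, 3, 3, 2, 2, 4, 4, 0, 0, 0, 0, 0, 0]
```

Measured positions (world, mm):

| Item | Position |
|---|---|
| Rack origin | about (630, -31), yaw +1.25°, with its +y direction leaning toward -x |
| Post | (608, -141) |
| Bar | (496, -7), left end about 5° farther |

Plan:
1. Push with open fingers as a broad two-point pusher, swinging the right end forward by about 25°.
2. Push the bar in past the post.
3. Nudge its left end so it slides right.
4. Square it against the back wall.

```bash
cat >> h.py <<'E'
def plan(wps,step=45,start=None):
    "wps: (x,y,z mm, phi deg), tool y=(sin phi,cos phi); prints rows in tool axes"
    o=r.get_obs();w,x,y,z=o["orientation"]
    p=np.array([*(o["tool_pos"]*1000),np.degrees(np.arctan2(2*(x*y-w*z),1-2*(x*x+z*z)))])
    print("t",round(o["time"],2),"now",np.round(p,1),"F",np.round(o["wrist_force"],1))
    for t in wps:
        t=np.array(t,float);d=t-p;n=int(max(np.ceil(np.linalg.norm(d[:3])/step),np.ceil(abs(d[3])/8),1));a=d/n
        for i in range(n):
            f=np.radians(p[3]);print([[round(-a[0]*np.cos(f)+a[1]*np.sin(f),1),round(a[0]*np.sin(f)+a[1]*np.cos(f),1),round(-a[2],1)],round(a[3],1)],end=",");p=p+a
        print("  ->",t)
E
python3 -c "
from h import *
plan([(450,250,200,5),(436,-60,180,5),(436,-60,60,5),(436,-60,4,5)])"
```

```text
t 0.1 now [166.8 627.6 230.5  14.9] F [ 1.  -1.  -0.3]
[[np.float64(-33.7), np.float64(-26.6), np.float64(2.8)], np.float64(-0.9)],[[np.float64(-33.3), np.float64(-27.1), np.float64(2.8)], np.float64(-0.9)],[[np.float64(-32.8), np.float64(-27.6), np.float64(2.8)], np.float64(-0.9)],[[np.float64(-32.4), np.float64(-28.1), np.float64(2.8)], np.float64(-0.9)],[[np.float64(-32.0), np.float64(-28.6), np.float64(2.8)], np.float64(-0.9)],[[np.float64(-31.5), np.float64(-29.1), np.float64(2.8)], np.float64(-0.9)],[[np.float64(-31.1), np.float64(-29.6), np.float64(2.8)], np.float64(-0.9)],[[np.float64(-30.6), np.float64(-30.1), np.float64(2.8)], np.float64(-0.9)],[[np.float64(-30.1), np.float64(-30.6), np.float64(2.8)], np.float64(-0.9)],[[np.float64(-29.6), np.float64(-31.0), np.float64(2.8)], np.float64(-0.9)],[[np.float64(-29.1), np.float64(-31.5), np.float64(2.8)], np.float64(-0.9)],  -> [450. 250. 200.   5.]
[[np.float64(-1.9), np.float64(-44.3), np.float64(2.9)], np.float64(-0.0)],[[np.float64(-1.9), np.float64(-44.3), np.float64(2.9)], np.float64(-0.0)],[[np.float64(-1.9), np.float64(-44.3), np.float64(2.9)], np.float64(-0.0)],[[np.float64(-1.9), np.float64(-44.3), np.float64(2.9)], np.float64(-0.0)],[[np.float64(-1.9), np.float64(-44.3), np.float64(2.9)], np.float64(-0.0)],[[np.float64(-1.9), np.float64(-44.3), np.float64(2.9)], np.float64(-0.0)],[[np.float64(-1.9), np.float64(-44.3), np.float64(2.9)], np.float64(-0.0)],  -> [436. -60. 180.   5.]
[[np.float64(-0.0), np.float64(0.0), np.float64(40.0)], np.float64(0.0)],[[np.float64(-0.0), np.float64(0.0), np.float64(40.0)], np.float64(0.0)],[[np.float64(-0.0), np.float64(0.0), np.float64(40.0)], np.float64(0.0)],  -> [436. -60.  60.   5.]
[[np.float64(0.0), np.float64(0.0), np.float64(28.0)], np.float64(0.0)],[[np.float64(0.0), np.float64(0.0), np.float64(28.0)], np.float64(0.0)],  -> [436. -60.   4.   5.]
```

Call:
apply_moves(
  steps=[
    [[-33,-27,3],-2],
    [[-33,-27,3],-2],
    [[-33,-28,3],-2],
    [[-33,-28,3],-2],
    [[-32,-28,3],-2],
  ],
  fingers=0.75,
)

```text
time: 0.6
tool_pos: [0.3026, 0.46, 0.2159]
orientation: [-0.0, 0.042, 0.999, -0.0]
wrist_force: [0.5, -0.6, 0.1]
opening: 0.064
```

Call:
apply_moves(
  steps=[
    [[-32,-30,3],0],
    [[-32,-30,3],0],
    [[-32,-30,3],0],
    [[-32,-30,3],0],
    [[-32,-30,3],0],
  ],
)

```text
time: 1.1
tool_pos: [0.4493, 0.2971, 0.201]
orientation: [-0.0, 0.043, 0.999, -0.0]
wrist_force: [0.7, 1.0, -0.7]
opening: 0.0639
```

```bash
sed -i 's/print(\[\[round/print([[float(round/;' h.py; python3 - <<'E'
import re
s=open('h.py').read()
i=s.index("print([[float"); j=s.index("end=",i)
s=s[:i]+'print([np.round([-a[0]*np.cos(f)+a[1]*np.sin(f),a[0]*np.sin(f)+a[1]*np.cos(f),-a[2]],1).tolist(),float(round(a[3],1))],'+s[j:]
open('h.py','w').write(s)
from h import *
plan([(436,-60,180,5),(436,-60,60,5),(436,-60,4,5)])
E
```

```text
t 1.1 now [449.3 297.1 201.    4.9] F [ 0.7  1.  -0.7]
[[-2.1, -44.6, 2.6], 0.0],[[-2.2, -44.6, 2.6], 0.0],[[-2.2, -44.6, 2.6], 0.0],[[-2.2, -44.6, 2.6], 0.0],[[-2.2, -44.6, 2.6], 0.0],[[-2.2, -44.6, 2.6], 0.0],[[-2.2, -44.6, 2.6], 0.0],[[-2.2, -44.6, 2.6], 0.0],  -> [436. -60. 180.   5.]
[[-0.0, 0.0, 40.0], 0.0],[[-0.0, 0.0, 40.0], 0.0],[[-0.0, 0.0, 40.0], 0.0],  -> [436. -60.  60.   5.]
[[-0.0, -0.0, 28.0], 0.0],[[-0.0, -0.0, 28.0], 0.0],  -> [436. -60.   4.   5.]
```

Call:
apply_moves(
  steps=[
    [[-2,-45,3],0],
    [[-2,-45,3],0],
    [[-2,-45,3],0],
    [[-2,-45,3],0],
    [[-2,-45,3],0],
  ],
)

```text
time: 1.6
tool_pos: [0.4388, 0.0719, 0.1861]
orientation: [-0.0, 0.043, 0.999, -0.0]
wrist_force: [0.6, -0.7, 0.2]
opening: 0.0642
```

Call:
apply_moves(
  steps=[
    [[-2,-45,5],0],
    [[-2,-45,5],0],
    [[-2,-44,5],0],
    [[0,0,40],0],
    [[0,0,40],0],
  ],
)

```text
time: 2.1
tool_pos: [0.4349, -0.062, 0.091]
orientation: [0.002, 0.044, 0.999, -0.0]
wrist_force: [0.4, 1.0, 0.8]
opening: 0.0644
```

Call:
apply_moves(
  steps=[
    [[0,0,40],0],
    [[0,0,30],0],
    [[0,0,12],0],
    [[0,0,5],0],
    [[0,0,0],0],
  ],
)

```text
time: 2.6
tool_pos: [0.4342, -0.0604, 0.0046]
orientation: [0.0, 0.043, 0.999, -0.0]
wrist_force: [-0.0, 0.6, 0.3]
opening: 0.0641
```

```bash
python3 - <<'E'
from h import *
plan([])
T=r.camera_info("wrist")["T"];print(np.round(T,3).tolist())
p,d=r.grab_frame("wrist");cv2.imwrite("pics/w1.png",p)
p,d=r.grab_frame("side");cv2.imwrite("pics/s1.png",p[180:380,160:480].repeat(2,0).repeat(2,1))
E
```

```text
t 2.6 now [434.2 -60.4   4.6   4.9] F [-0.   0.6  0.3]
[[0.085, 0.96, 0.267, 0.367], [0.996, -0.082, -0.023, -0.054], [-0.0, 0.267, -0.964, 0.147], [0.0, 0.0, 0.0, 1.0]]
```

View pics/s1.png

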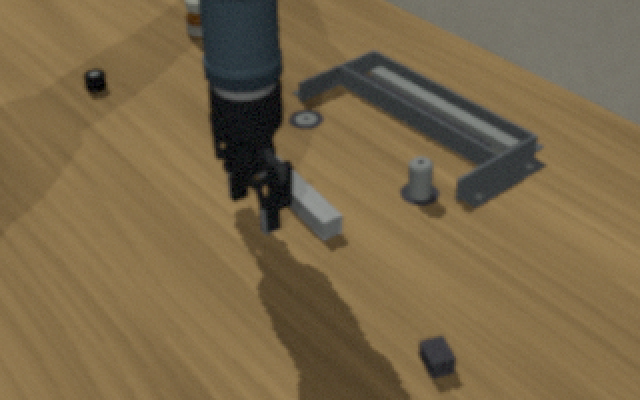

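The tool is down on the robot side of the bar, with both fingers clear, opposite the bar's right half. Next I advance and swing the bar.

Call:
apply_moves(
  steps=[
    [[-15,0,0],0],
    [[-8,0,0],0],
    [[-6,0,0],0],
    [[-5,0,0],-3],
    [[-6,0,0],-4],
  ],
)

```text
time: 3.2
tool_pos: [0.4726, -0.0637, 0.0045]
orientation: [-0.001, -0.019, 1.0, -0.0]
wrist_force: [-4.3, -1.8, 2.6]
opening: 0.0641
```

Call:
apply_moves(
  steps=[
    [[-6,0,0],-4],
    [[-6,0,0],-4],
    [[-6,0,0],-4],
    [[-6,0,0],-4],
    [[-6,0,0],-4],
  ],
)

```text
time: 3.7
tool_pos: [0.5025, -0.0591, 0.0045]
orientation: [-0.001, -0.193, 0.981, -0.0]
wrist_force: [-1.2, -2.3, -0.2]
opening: 0.0639
```

```bash
cat >> h.py <<'E'
def bar():
    "bar from side camera depth; returns world and rack-frame pose"
    p,d=r.grab_frame("side");P=cloud("side",d);x,y,z=P[...,0],P[...,1],P[...,2]
    hsv=cv2.cvtColor(p,cv2.COLOR_BGR2HSV)
    m=(d>0)&(z>.021)&(z<.029)&(x>.45)&(x<.698-.022*(y+.03))&(np.abs(y+.0)<.25)&(hsv[...,2]>90)
    m=m&((np.hypot(x-.608,y+.141)>.022))
    k,l,s,_=cv2.connectedComponentsWithStats(m.astype(np.uint8),connectivity=8)
    for i in range(1,k):
        if s[i,4]>60:
            q=P[l==i];c,sz,a=rect(q)
            L=np.array(cv2.boxPoints(((float(c[0]),float(c[1])),(float(sz[0]),float(sz[1])),a)))
            f=a if sz[0]>sz[1] else a+90          # direction of long axis from world x
            f=(90-f+90)%180-90                    # phi: dir=(sin,cos)
            t=np.radians(1.25);e=c-np.array([630,-31.5]);R=np.array([[np.cos(t),np.sin(t)],[-np.sin(t),np.cos(t)]])
            print("comp",s[i].tolist(),"c",c,"size",sz,"phi",round(f,1),"| rack",np.round(R@e,1),"tilt",round(f+1.25,1))
    return p
E
python3 - <<'E'
from h import *
plan([]);p=bar();cv2.imwrite("pics/s2.png",p)
E
```

```text
t 3.7 now [502.5 -59.1   4.5 -22.2] F [-1.2 -2.3 -0.2]
comp [259, 235, 24, 16, 180] c [499.8  94.1] size [27.2 83.5] phi -11.3 | rack [-127.4  128.4] tilt -10.1
comp [300, 252, 21, 18, 168] c [524.6 -27.9] size [28.1 76.2] phi -12.8 | rack [-105.3    5.9] tilt -11.6
comp [330, 267, 16, 13, 119] c [ 540.  -102.9] size [25.8 38.6] phi -8.6 | rack [-91.5 -69.4] tilt -7.3
```

Call:
apply_moves(
  steps=[
    [[-5,0,0],-1],
    [[-5,0,0],-1],
    [[-5,0,0],-1],
    [[-5,0,0],-1],
    [[-5,0,0],0],
  ],
)

```text
time: 4.25
tool_pos: [0.5263, -0.0479, 0.0044]
orientation: [-0.0, -0.226, 0.974, -0.0]
wrist_force: [-2.0, -2.7, 1.7]
opening: 0.064
```

```bash
python3 - <<'E'
s=open('h.py').read()
s=s.replace('''    for i in range(1,k):
        if s[i,4]>60:
            q=P[l==i];''','''    keep=[i for i in range(1,k) if s[i,4]>25]
    for i in keep[:1]:
            q=P[np.isin(l,keep)];''')
open('h.py','w').write(s)
from h import *
plan([]);p=bar();cv2.imwrite("pics/s3.png",p)
E
```

```text
t 4.25 now [526.3 -47.9   4.4 -26.1] F [-2.  -2.7  1.7]
comp [256, 235, 40, 19, 258] c [528.1  16. ] size [ 29.7 261.8] phi -21.1 | rack [-100.8   49.7] tilt -19.9
```

Call:
apply_moves(
  steps=[
    [[12,0,0],0],
    [[0,25,0],3],
    [[0,25,0],2],
    [[-6,0,0],0],
    [[-5,0,0],0],
  ],
)

```text
time: 4.8
tool_pos: [0.5047, -0.0033, 0.0044]
orientation: [0.0, -0.184, 0.983, 0.0]
wrist_force: [0.4, -0.4, 0.5]
opening: 0.0638
```

Call:
apply_moves(
  steps=[
    [[-6,0,0],0],
    [[-7,-1,0],0],
    [[-7,-1,0],0],
    [[-7,-1,0],0],
    [[-7,-1,0],0],
  ],
)

```text
time: 5.3
tool_pos: [0.5359, 0.0034, 0.0038]
orientation: [-0.003, -0.183, 0.983, -0.0]
wrist_force: [-6.5, -1.6, 4.5]
opening: 0.0641
```

```bash
python3 -c "
from h import *
plan([]);p=bar();cv2.imwrite('pics/s4.png',p[160:360,200:480].repeat(2,0).repeat(2,1))"
```

```text
t 5.3 now [535.9   3.4   3.8 -21.1] F [-6.5 -1.6  4.5]
comp [262, 232, 27, 14, 171] c [550.1  21.6] size [ 31.4 262.5] phi -21.4 | rack [-78.7  54.8] tilt -20.2
```

View pics/s4.png

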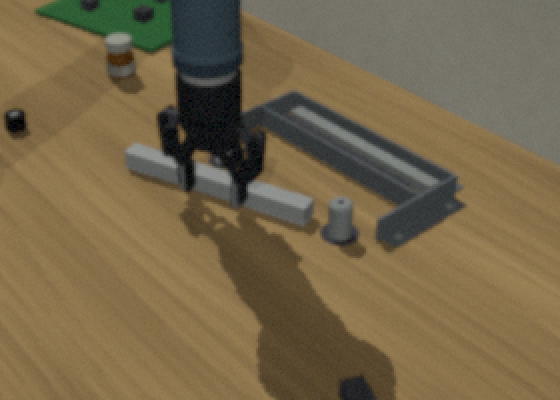

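The two fingers now push the bar squarely from behind, and its right end at (310,212) is just left of the post at (340,215). I'll keep pushing.

Call:
apply_moves(
  steps=[
    [[-7,-1,0],0],
    [[-7,-1,0],0],
    [[-7,-1,0],0],
    [[-7,-1,0],0],
    [[-7,-1,0],0],
  ],
)

```text
time: 5.85
tool_pos: [0.5728, 0.0126, 0.0041]
orientation: [-0.0, -0.183, 0.983, -0.0]
wrist_force: [-2.6, -0.1, -0.9]
opening: 0.0642
```

Call:
apply_moves(
  steps=[
    [[-7,-1,0],0],
    [[-6,-1,0],0],
    [[-5,-1,0],0],
    [[-4,0,0],0],
    [[0,0,0],0],
  ],
)

```text
time: 6.35
tool_pos: [0.5948, 0.0179, 0.0044]
orientation: [0.001, -0.183, 0.983, -0.0]
wrist_force: [-1.4, -0.4, -0.8]
opening: 0.064
```

```bash
python3 -c "
from h import *
plan([]);p=bar();cv2.imwrite('pics/s5.png',p[160:360,200:480].repeat(2,0).repeat(2,1))"
```

```text
t 6.35 now [594.8  17.9   4.4 -21.1] F [-1.4 -0.4 -0.8]
comp [278, 222, 26, 13, 158] c [610.1  38.6] size [ 29.9 262.5] phi -21.4 | rack [-18.4  70.5] tilt -20.1
```

View pics/s5.png

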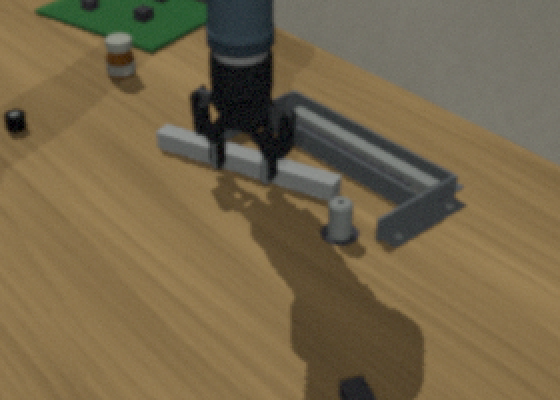

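The bar's right end is now past the post on its left side, at (338,185). Next I move to the bar's left end with the fingers shut and slide it right along its own axis.

```bash
python3 -c "
from h import *
plan([(576,25,15,-21.4),(560,60,50,-21.4),(546,199,50,-21.4),(546,199,8,-21.4)])"
```

```text
t 6.4 now [594.9  18.    4.5 -21.1] F [-0.  -0.6 -1.2]
[[15.1, 13.4, -10.5], -0.3],  -> [576.   25.   15.  -21.4]
[[1.1, 19.2, -17.5], 0.0],[[1.1, 19.2, -17.5], 0.0],  -> [560.   60.   50.  -21.4]
[[-9.4, 33.6, -0.0], 0.0],[[-9.4, 33.6, -0.0], 0.0],[[-9.4, 33.6, -0.0], 0.0],[[-9.4, 33.6, -0.0], 0.0],  -> [546.  199.   50.  -21.4]
[[-0.0, 0.0, 42.0], 0.0],  -> [546.  199.    8.  -21.4]
```

Call:
apply_moves(
  steps=[
    [[15,0,0],0],
    [[2,10,-20],0],
    [[0,20,-30],0],
    [[0,25,0],0],
    [[-9,34,0],0],
  ],
  fingers=0,
)

```text
time: 6.9
tool_pos: [0.5556, 0.097, 0.0559]
orientation: [0.002, -0.182, 0.983, -0.0]
wrist_force: [1.6, -0.1, -0.4]
opening: -0.0001
```

Call:
apply_moves(
  steps=[
    [[-9,34,0],0],
    [[-9,34,0],0],
    [[-9,28,0],0],
    [[0,0,0],0],
    [[0,0,0],0],
  ],
)

```text
time: 7.4
tool_pos: [0.5455, 0.1981, 0.0547]
orientation: [0.001, -0.184, 0.983, 0.0]
wrist_force: [1.1, -0.7, -0.3]
opening: 0.0002
```

```bash
python3 -c "
from h import *
bar();plan([(546,199,52,-21.4),(546,199,8,-21.4)]);print(r.get_obs()['opening'])"
```

```text
comp [278, 222, 93, 32, 635] c [609.9  36.6] size [ 30.1 262.6] phi -21.3 | rack [-18.6  68.5] tilt -20.0
t 7.45 now [545.6 196.5  54.6 -21.1] F [-0.2 -0.4  0.6]
[[-1.3, 2.1, 2.6], -0.3],  -> [546.  199.   52.  -21.4]
[[-0.0, 0.0, 44.0], 0.0],  -> [546.  199.    8.  -21.4]
7.138924524369867e-05
```

Call:
apply_moves(
  steps=[
    [[-2,0,30],0],
    [[0,0,16],0],
    [[0,-10,0],0],
    [[0,-10,0],0],
    [[0,-8,0],0],
  ],
)

```text
time: 7.95
tool_pos: [0.5583, 0.1697, 0.0092]
orientation: [0.001, -0.182, 0.983, -0.0]
wrist_force: [0.5, 0.0, -1.0]
opening: -0.0
```

Call:
apply_moves(
  steps=[
    [[0,-7,0],0],
    [[0,-7,0],0],
    [[0,-7,0],0],
    [[0,-7,0],0],
    [[0,-6,0],0],
  ],
)

```text
time: 8.45
tool_pos: [0.5696, 0.1416, 0.0092]
orientation: [0.001, -0.184, 0.983, 0.001]
wrist_force: [-1.8, 5.0, 3.9]
opening: -0.0001
```

```bash
python3 -c "
from h import *
bar();plan([])"
```

```text
comp [289, 225, 93, 32, 646] c [621.6   6.9] size [ 32.2 259.7] phi -20.9 | rack [-7.6 38.6] tilt -19.6
t 8.5 now [570.1 140.    9.2 -21.1] F [-0.9  2.5  3.1]
```

Call:
apply_moves(
  steps=[
    [[0,-7,0],0],
    [[0,-7,0],0],
    [[0,-6,0],0],
    [[0,-5,0],0],
    [[0,-4,0],0],
  ],
)

```text
time: 9.0
tool_pos: [0.5799, 0.1148, 0.0091]
orientation: [0.001, -0.184, 0.983, 0.001]
wrist_force: [-2.3, 5.9, 4.5]
opening: -0.0
```

```bash
python3 -c "
from h import *
p=bar();plan([]);cv2.imwrite('pics/s6.png',p[160:360,200:480].repeat(2,0).repeat(2,1))"
```

```text
comp [298, 227, 95, 33, 666] c [632.1 -17.6] size [ 31.5 261. ] phi -21.2 | rack [ 2.4 13.9] tilt -19.9
t 9.05 now [580.2 113.8   9.1 -21.2] F [-2.1  5.   4. ]
```

View pics/s6.png

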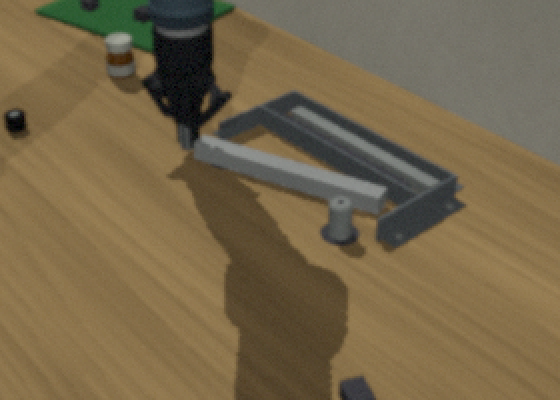

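The bar now lies behind the post, with its right end (380,200) in the bay and its left end (205,148) still out in front. I'll slide it a bit more to the right, because the squaring push will drift it left.

Call:
apply_moves(
  steps=[
    [[0,-5,0],0],
    [[0,-5,0],0],
    [[0,-4,0],0],
    [[0,0,0],0],
    [[0,15,0],0],
  ],
)

```text
time: 9.55
tool_pos: [0.5802, 0.1111, 0.0085]
orientation: [0.0, -0.181, 0.983, -0.001]
wrist_force: [-0.0, 0.3, -0.4]
opening: -0.0002
```

```bash
python3 -c "
from h import *
p=bar();plan([])"
```

```text
comp [302, 229, 97, 33, 678] c [638.2 -32.2] size [ 30.9 260.1] phi -21.7 | rack [ 8.2 -0.9] tilt -20.5
t 9.6 now [578.1 116.2   8.1 -21.2] F [-0.8  3.4  0.1]
```

```bash
python3 -c "
from h import *
plan([(566,110,60,-21.4),(597,-38,60,-21.4),(597,-38,4,-21.4)])"
```

```text
t 9.6 now [578.1 116.2   8.1 -21.2] F [-0.8  3.4  0.1]
[[6.8, -0.7, -25.9], -0.1],[[6.8, -0.7, -25.9], -0.1],  -> [566.  110.   60.  -21.4]
[[6.3, -37.3, -0.0], 0.0],[[6.3, -37.3, -0.0], 0.0],[[6.3, -37.3, -0.0], 0.0],[[6.3, -37.3, -0.0], 0.0],  -> [597.  -38.   60.  -21.4]
[[-0.0, 0.0, 28.0], 0.0],[[-0.0, 0.0, 28.0], 0.0],  -> [597.  -38.    4.  -21.4]
```

Call:
apply_moves(
  steps=[
    [[7,0,-26],0],
    [[7,0,-26],0],
    [[6,-38,0],0],
    [[6,-38,0],0],
    [[6,-38,0],0],
  ],
)

```text
time: 10.1
tool_pos: [0.5903, -0.0049, 0.0604]
orientation: [-0.0, -0.184, 0.983, -0.0]
wrist_force: [0.6, 0.1, -0.2]
opening: 0.0001
```

Call:
apply_moves(
  steps=[
    [[6,-37,0],0],
    [[0,0,0],0],
    [[0,0,0],0],
    [[0,0,28],0],
    [[0,0,28],0],
  ],
  fingers=0.75,
)

```text
time: 10.6
tool_pos: [0.5988, -0.0383, 0.0042]
orientation: [0.001, -0.184, 0.983, 0.0]
wrist_force: [0.3, 0.3, -0.1]
opening: 0.0642
```

```bash
python3 -c "
from h import *
p=bar();plan([])"
```

```text
comp [302, 229, 12, 9, 60] c [637.5 -32.8] size [ 29.2 259.7] phi -22.1 | rack [ 7.5 -1.5] tilt -20.8
t 10.65 now [594.9 -38.1  -0.6 -21.3] F [-1.8  0.4 -3. ]
```

Call:
apply_moves(
  steps=[
    [[-8,0,-4],0],
    [[-6,0,0],0],
    [[-5,-1,0],2],
    [[-5,-1,0],2],
    [[-5,-1,0],2],
  ],
)

```text
time: 11.15
tool_pos: [0.6259, -0.0331, 0.0088]
orientation: [-0.001, -0.13, 0.991, 0.0]
wrist_force: [-4.5, 1.2, 2.2]
opening: 0.064
```

Call:
apply_moves(
  steps=[
    [[-5,-1,0],2],
    [[-5,-1,0],2],
    [[-5,-1,0],2],
    [[-4,0,0],1],
    [[0,0,0],0],
  ],
)

```text
time: 11.65
tool_pos: [0.647, -0.0324, 0.0084]
orientation: [0.001, -0.07, 0.998, -0.0]
wrist_force: [-0.5, 1.3, -0.1]
opening: 0.0641
```

```bash
python3 -c "
from h import *
p=bar();plan([]);cv2.imwrite('pics/s7.png',p[160:360,200:480].repeat(2,0).repeat(2,1))"
```

```text
comp [317, 221, 18, 12, 110] c [668.5 -37.8] size [ 33.1 269.1] phi -7.9 | rack [38.4 -7.1] tilt -6.6
t 11.7 now [647.  -32.7   8.5  -8.1] F [ 0.5  0.5 -0.4]
```

View pics/s7.png

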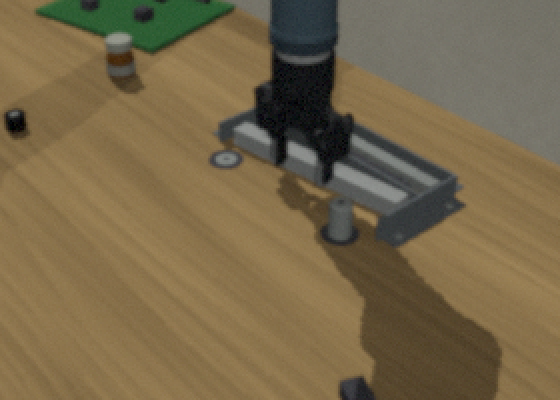

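The bar is now inside the bay between the cheeks, about 7° off. I'll finish squaring it and press it gently to the wall.

Call:
apply_moves(
  steps=[
    [[-4,0,0],2],
    [[-4,0,0],2],
    [[-4,0,0],2],
    [[-3,0,0],1],
    [[-2,0,0],0],
  ],
)

```text
time: 12.2
tool_pos: [0.6624, -0.0308, 0.0083]
orientation: [-0.0, -0.01, 1.0, 0.0]
wrist_force: [-4.8, 1.2, 4.0]
opening: 0.0641
```

```bash
python3 -c "
from h import *
p=bar();plan([])"
```

```text
comp [326, 218, 15, 11, 87] c [682.8 -38.3] size [ 30.9 271.1] phi -1.2 | rack [52.6 -8. ] tilt 0.0
t 12.25 now [662.8 -30.8   8.3  -1.1] F [-3.2  1.8  1.3]
```

Call:
apply_moves(
  steps=[
    [[-2,0,0],0],
    [[-2,0,0],0],
    [[-1,0,0],0],
    [[-1,0,0],0],
    [[0,0,0],0],
  ],
)

```text
time: 12.75
tool_pos: [0.6655, -0.0308, 0.008]
orientation: [-0.003, -0.01, 1.0, 0.0]
wrist_force: [-12.0, 0.8, 9.0]
opening: 0.0643
```

```bash
python3 -c "
from h import *
p=bar();plan([])"
```

```text
comp [327, 217, 15, 12, 80] c [685.  -38.6] size [ 28.  271.9] phi -0.7 | rack [54.8 -8.3] tilt 0.6
t 12.8 now [665.5 -30.8   8.   -1.2] F [-12.4   1.9   8.9]
```

Force rose to 12 N with the tool stopped short, so the bar is on the wall. One more light press, then I back off and look.

Call:
apply_moves(
  steps=[
    [[-1,0,0],0],
    [[-1,0,0],0],
    [[0,0,0],0],
    [[8,0,0],0],
    [[22,0,0],0],
  ],
)

```text
time: 13.3
tool_pos: [0.6435, -0.0318, 0.009]
orientation: [0.003, -0.01, 1.0, -0.0]
wrist_force: [0.1, 0.1, -0.2]
opening: 0.0636
```

Call:
apply_moves(
  steps=[
    [[5,0,-30],0],
    [[40,0,-40],0],
    [[45,0,-20],0],
    [[45,0,0],0],
    [[0,0,0],0],
  ],
)

```text
time: 13.8
tool_pos: [0.5036, -0.0351, 0.0934]
orientation: [-0.003, -0.009, 1.0, -0.0]
wrist_force: [-0.1, 0.1, 0.3]
opening: 0.0639
```

```bash
python3 - <<'E'
from h import *
plan([]);p=bar();q,d=r.grab_frame("scene")
a=cv2.resize(p[190:300,290:450],None,fx=3.5,fy=3.5,interpolation=2);b=cv2.resize(q[240:340,210:385],None,fx=3.5,fy=3.5,interpolation=2)
w=max(a.shape[1],b.shape[1]);f=lambda i:cv2.copyMakeBorder(i,0,0,0,w-i.shape[1],0)
o=np.vstack([f(a),f(b)]);cv2.imwrite("pics/f.png",o[:600]);print(a.shape,b.shape)
ps,ds=r.grab_frame("side");P=cloud("side",ds)*1000
P=P[(ds>0)];P=P[(P[:,2]>20)&(P[:,2]<34)&(P[:,0]>640)&(P[:,0]<720)]
for y in range(-190,125,12):
    s=P[(P[:,1]>=y)&(P[:,1]<y+12)];print(y,"".join("%3d"%v for v in np.histogram(s[:,0],bins=np.arange(660,716,3))[0]), "z:",np.round([np.median(s[s[:,0]<692,2]) if (s[:,0]<692).any() else 0],1))
E
```

```text
t 13.8 now [503.6 -35.1  93.4  -1. ] F [-0.1  0.1  0.3]
comp [328, 217, 77, 47, 593] c [684.8 -35.3] size [ 26.4 260.1] phi -1.3 | rack [54.7 -5. ] tilt -0.0
(385, 560, 3) (350, 612, 3)
-190   0  1  1  0  0  1  1  0  1  2  0  0  0  0  0  0  0  0 z: [25.4]
-178   2  5  3  4  4  2  4  6  0  3  3  3  5  6  5  5  3  6 z: [27.2]
-166   0  0  0  0  0  5  5  4  4  4  4  5  3  8  7  4  0  0 z: [23.9]
-154   0  0  0  0  0  9  3  4  2  4  5  3  4  7  6  2  1  0 z: [24.1]
-142   0  0  0  0  1  7  3  4  5  6  2  2  3  6  7  2  0  0 z: [24.]
-130   0  0  0  0  0  5  6  4  1  3  4  3  2 11  6  2  0  0 z: [23.7]
-118   0  0  0  0  1  8  2  5  2  4  5  3  2  6  7  0  0  0 z: [24.5]
-106   0  0  0  0  0  7  4  3  2  5  2  3  5  7  4  1  0  0 z: [24.7]
-94   0  0  0  0  1  7  4  3  5  2  3  2  7  4  5  1  0  0 z: [24.2]
-82   0  0  0  0  3  5  3  5  2  4  3  3  4  7  4  1  0  0 z: [24.6]
-70   0  0  0  0  2  5  4  3  5  3  1  3  4  8  3  0  0  0 z: [24.4]
-58   0  0  0  0  4  4  4  5  1  2  4  5  3  9  2  0  0  0 z: [24.]
-46   0  0  0  0  4  4  3  4  2  5  3  2  6  5  3  0  0  0 z: [24.2]
-34   0  0 
[... 240 characters left out ...]
 0  0  0  0 z: [24.6]
14   0  0  0  0  5  4  4  4  1  3  4  1  9  3  1  0  0  0 z: [24.6]
26   0  0  0  1  6  2  3  2  2  3  3  3  4  4  1  0  0  0 z: [24.7]
38   0  0  0  0  3  2  6  2  1  1  4  5  4  5  1  0  0  0 z: [23.7]
50   0  0  0  4  4  3  2  1  4  3  4  2  5  4  0  0  0  0 z: [24.6]
62   0  0  0  2  5  1  1  4  1  3  1  3  6  1  0  0  0  0 z: [24.2]
74   0  0  0  2  2  3  4  1  2  4  3  2  7  2  0  0  0  0 z: [24.4]
86   0  0  0  0  0  2  1  3  1  2  1  3  8  0  0  0  0  0 z: [24.3]
98   0  0  0  0  0  0  0  0  0  0  0  6  4  2  0  0  0  0 z: [28.2]
110   0  0  0  0  0  0  0  0  0  0  0  3  2  0  2  4  2  3 z: [27.7]
122   0  0  0  0  0  0  0  0  0  0  0  0  0  0  0  0  0  0 z: [0]
```

View pics/f.png

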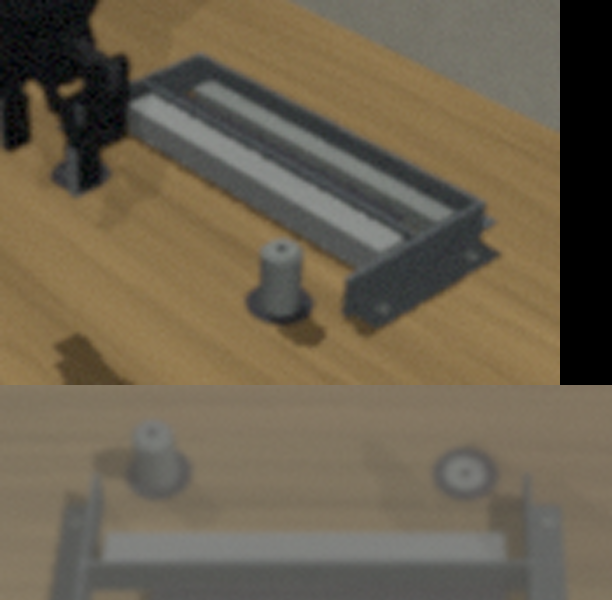

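The bar lies square against the back wall with gaps at both cheeks, the post and stored bars are in place, and the gripper is clear. I'm handing it in.

```bash
python3 -c "
from h import *
plan([]);r.finish_job()"
```

```text
t 13.95 now [512.4 -34.2  94.4  -1.1] F [-0.  -0.9  0.7]
the job is handed in; nothing more can be done
```

The bar is in the front bay, square against the back wall, and the job is handed in at about 14 s of the 64 s allowed.

**What I did:** I swung the bar's right end forward by about 20° with the open fingertips and pushed it in past the left side of the keeper post. I then slid it right by its left end with the fingers shut, and squared it up with a two-finger push. The last press met 12 N of resistance, and then I backed the gripper clear.

**Last checks:**
- **Position:** the side camera put the bar centre at x = 54.7 mm and y = -5 mm in the rack frame, inside both ranges. The x figure depends on my own rack estimate, good to a few mm. The gap to the wall can't be seen directly, so I relied on the contact force for that.
- **Angle and height:** tilt was about 0°, and the top sat about 24–25 mm above the bench, so the bar is lying flat.
- **Robot:** it was touching nothing; the wrist force was under 1 N apart from sensor noise.
- **Other objects:** the stored bars look undisturbed in the last picture. I did not re-measure the mount, block or jar, but the tool never came close to them.

**Disagreements:** the scene camera read about 5 mm farther in x than the side camera, so I used the side camera. Some bar readings taken while the arm blocked the view came out about 10 mm too long, and this cleared once the arm moved away.

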